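# Put the open blade tin away from behind the bench tools

## Robot

A 7-joint arm with a two-finger parallel gripper is mounted at the origin on the work surface. World frame = base frame: x ahead of the robot, y to its left, z up, the work surface at z = 0. Lengths are in mm, angles in rad, forces in N, time in s.
With the tool pointing down it reaches from about 425 to 875 mm from the base axis. Payload 4.7 kg.
Tool frame: the origin (TCP) lies on the centre line of the jaws, within the pads' length; the fingertips stand 17 mm ahead of it and the grasp point (between the pads) lies 2 mm behind it; z points along the fingers, y is the line along which they close (so a half turn about z gives the same grasp; the last joint's range is limited). The gripper opens to 85 mm and grips with 20 to 120 N. Pads are 22 mm wide; open, the fingers measure 114 mm over their backs; the gripper's body (76 mm by 85 mm) begins 54 mm behind the grasp point. The pads swing forward as they close: fully open they stand 13 mm farther back than shut.
Start: joints at [-1.196, 0.321, -0.07, 1.45, 0.023, 1.371, -0.057], TCP at [229.491, 608.159, 248.349] pointing down, gripper open.
Joint ranges: [-2.86, 2.86], [-0.3, 2.09], [-1.38, 1.24], [0.06, 2.45], [-1.56, 4.7], [0.09, 2.05], [-2.69, 2.69]. Speed limits (rad/s): [2.57, 2.57, 3.14, 3.14, 3.14, 3.14, 3.14].

## Interface

Orientations are given as a rotation vector (axis times angle).
In Python, from workcell import robot gives the robot as it stands.
- The arm moves only by the tool play_rows, never from a script. Its argument "targets" is a list of rows, each an object with "translation": the shift along the tool's x, y, z each as a share of 0.1 m, from -1 to 1, a list of three; "dr": the turn, a rotation vector about the tool's x, y, z each as a share of 180 degrees, from -1 to 1, a list of three; "gripper": the gripper command: -1 is shut, 1 is fully open, values between are in proportion. A call has 1 to 12 rows; each row is the pose to reach, as a shift and turn from the pose commanded when the call began, along the tool's axes at that moment, turning the shorter way round; what a row does not reach only later rows make up. A row lasts 1/10 s, in which the tool goes at most 50 mm and 8.59 degrees, less where a joint would pass 70% of its speed; a pose out of reach is approached as far as the arm can. A call with a number of a shift or a turn outside -1 to 1 is refused whole. A call with a gripper value outside its range is refused whole. The fingers move at their own pace and stop on an object; "grip_force" is the grip in N (left out, the last holds). Time passes only in rows, so rows that repeat a pose let the fingers close. It gives the time, the measured TCP pose, the force, the opening and the grip force at its end, in the units of the state.
- robot.sense(): the state, without advancing time (a new reading comes with each control period).
- robot.camera(name): name is "side" or "top"; returns (picture, depth): 420x560x3 uint8, red, green, blue; 420x560 float32, mm along the optical axis (not along the pixel's ray), 0 where there is no reading.
- robot.camera_info(name): a dict with "fx", "fy", "cx", "cy" (pixels), "xyz" and "rotation" of the camera in the world. Camera axes: x right, y down, z forward; pixel columns grow to the right and rows downward; lengths in mm; the calibration is good to about 2 mm. A picture is of the moment at which its call begins. camera_info takes no time and is no camera call.
- robot.close_job(): hands the job in; it is judged then, once.
The state is a dict: "t": time; "qpos": joint angles; "qvel": joint speeds; "effort": joint torques, N m; "position": TCP position; "tcp_rot": TCP orientation; "force": force on the tool from outside, world axes, zero at the start; "torque": the same for the moment, N m; "width": opening from 0.0 (shut) to 1.0 (fully open); "gripper_force": force on a finger pad.
Only numpy, scipy, OpenCV 4.12 (cv2) and the standard library are available. Lean on these libraries where they do the work, as an engineer would, in place of code of your own. Each camera call takes 0.05 s, during which the arm holds its last target. There are 200 camera calls.

## Task

The blade tin was left open on the bench tray, hemmed in behind the glue bottle, the hand stamp and the steel weight. Stand those three aside on the green cutting mat, then shut the tin's lid and lay the tin in the empty recess of the open tool case; after that put the three back on the tray, each on the spot where it stood. Keep the three upright, and leave the little open carton beyond the tray where it is.

Things in the scene. Friction and masses are not known exactly. Their poses are not given: they have to be found in the camera images.
- bottle_c (a point): Centre (55 mm up) of the white glue bottle with a paper band: round, 48 mm across and 110 mm tall, 0.14 kg, stands upright on the tray; z up along its axis. Its body narrows from 60 to 74 mm up; above it is a straight ribbed cap, 23 mm across, from 77 to 105 mm up, by which it is best lifted.
- stamp_c (a point): Centre (47 mm up) of the rubber hand stamp: wooden block 56 mm (its x) by 40 mm (its y) by 24 mm high with a turned dark wooden handle above, 94 mm tall in all, 0.09 kg, z up. The handle's stem is 15 mm thick, its grip is round and straight, 28 mm across, from 58 to 84 mm up.
- weight_c (a point): Centre (47 mm up) of the steel sheet weight: round foot 48 mm across and 40 mm high, thin stem, and a round straight-sided knob 28 mm across from 66 to 90 mm up; 94 mm tall, about 0.55 kg, z up. At the start bottle, stamp and weight stand side by side (about 58 mm apart, in any order) along the front of the tray.
- tin_c (a point): Centre (16 mm up) of the aluminium blade tin as it is when shut: 52 mm (its x) by 84 mm (its y) by 32 mm high, 0.2 kg, z up; it stands on the tray floor behind the three, about 75 mm from their row. The box is 26 mm high; the 6 mm high lid is set in 0.5 mm all round and hinged along the box's +x long edge (at x = +26 mm, z = +10 mm from this point; at the start this edge is on the far side from the robot).
- tin_lid (a joint): Hinge angle of the tin's lid in rad: 0 shut, 1.57 standing straight up, 2.1 the stop, leaning back to the tin's +x side; starts 1.75 to 2.05. The lid reaches 51 mm from its hinge. It stays by friction while it stands up or leans back, and drops shut by itself once pushed forward to below about 0.8 rad; it moves with well under 1 N.
- tray: Flat grey bench tray, 190 mm (its x) by 210 mm (its y), fixed to the bench; origin at the centre of its underside, floor 5 mm thick, rim 12 mm high above the bench. Its +x points away from the robot; the three stand on its near half, the tin on its far half, a flat pencil lies near its +y edge beside the tin.
- mat: Green cutting mat with a grid, 200 by 200 mm and 3 mm thick, fixed to the bench, to the left or to the right of the tray: the side area. Origin at the centre of its underside.
- recess (a point): Centre of the floor of the empty oblong recess in the dark foam of the tool case (fixed, on the other side of the tray from the mat; its lid is folded right back behind it). The recess is 68 mm (x) by 100 mm (y) and 8 mm deep; its floor is 10 mm above the bench, the foam and the rim about it reach 18 to 19 mm above the bench. z up. Seen from above the recess floor is black in the grey foam; the rest of the foam holds a small driver and a square that stay there.
- carton: Bystander: little open cardboard carton, 80 by 110 mm and 55 mm high, beyond the tray. Origin at the centre of its underside.

How it is judged:
By the outcome, as a careful person would: the job done as asked, in the order asked, and still so for the second after the job is handed in, with the robot touching nothing.
It also fails if it takes over 141 s, if anything falls off the work surface, if the arm or the gripper's body presses on something with over 40 N, if the wrist force passes 120 N, or if a joint passes its speed limit or range.

## Working session

There is one attempt and no reset: what is moved stays moved. The work goes in short steps, Python scripts to look and compute and a tool call to move; the robot and the scene stay as the last step left them, time stands still between calls to the robot, and variables do not carry over. Pictures are saved under pics/ and viewed, at most 14 in all, crops included, and the job is handed in when it is done.

Besides the shell and the picture viewer there is one more tool, called in YAML: its name, and indented under it one key for each argument. play_rows: Moves the arm, as the interface text tells. Shift numbers are shares of 0.1 m and turn numbers shares of 180 degrees, none past 1 either way. Its arguments: {"type":"object","properties":{"targets":{"type":"array","items":{"type":"object","properties":{"translation":{"type":"array","items":{"type":"number","minimum":-1,"maximum":1}},"dr":{"type":"array","items":{"type":"number","minimum":-1,"maximum":1}},"gripper":{"type":"number"}}}},"grip_force":{"type":"number"}},"required":["targets"]}

```bash
mkdir -p pics; ls
python3 - <<'E'
from workcell import robot
import cv2,numpy as np
for n in("top","side"):
    p,d=robot.camera(n);cv2.imwrite(f"pics/{n}0.png",p[:,:,::-1]);np.savez(f"pics/{n}0.npz",p=p,d=d)
    print(n,robot.camera_info(n))
s=robot.sense();print({k:np.round(v,3) for k,v in s.items()})
E
```

```text
pics
top {'fx': 388.25751762875365, 'fy': 388.25751762875365, 'cx': 284.9059994961137, 'cy': 210.69395020213761, 'xyz': array([554.15202699, -19.55767265, 965.73927046]), 'rotation': array([-2.19109668,  2.17560426, -0.02985949])}
side {'fx': 410.47489748458406, 'fy': 410.47489748458406, 'cx': 280.7608149457226, 'cy': 208.42673884305648, 'xyz': array([ 391.64628119, -621.86337768,  724.13226615]), 'rotation': array([-2.3352565 ,  0.40476091, -0.15046044])}
{'t': np.float64(0.1), 'qpos': array([-1.196,  0.322, -0.07 ,  1.452,  0.023,  1.371, -0.057]), 'qvel': array([ 0.001, -0.001,  0.001, -0.004, -0.001, -0.001,  0.001]), 'effort': array([ 0.0000e+00, -4.9488e+01, -3.8400e-01, -3.1521e+01,  1.3000e-02,
        8.0000e-03,  0.0000e+00]), 'position': array([229.316, 607.702, 247.312]), 'tcp_rot': array([-5.63e-01, -3.09e+00,  3.00e-03]), 'force': array([-1.052, -0.285, -0.137]), 'torque': array([ 0.024, -0.003, -0.027]), 'gripper_force': np.float64(0.0), 'width': np.float64(1.0)}
```

View pics/top0.png

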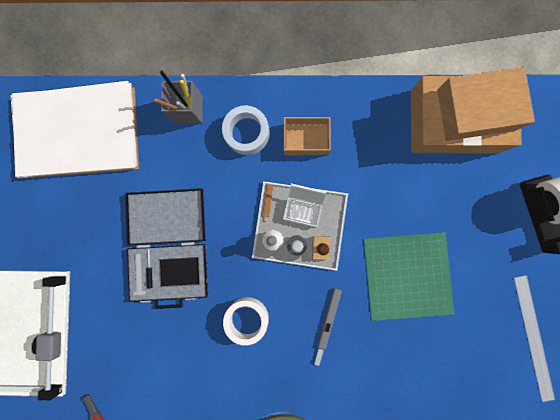

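View pics/side0.png

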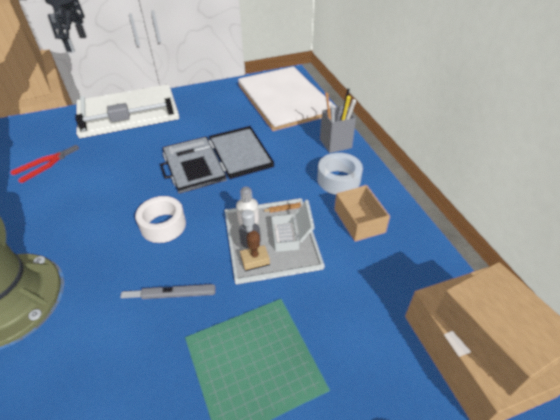

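The top view shows the tray at about (300,225). Along its front stand the bottle (272,241), weight (297,245) and stamp (322,247), and the open tin is at (302,211). The case is on the left with the recess at (180,271), and the mat is on the right at (408,276).

```bash
cat > h.py <<'E'
from workcell import robot
import cv2,numpy as np
from scipy.spatial.transform import Rotation as R
def K(n):
    i=robot.camera_info(n);return i,R.from_rotvec(i["rotation"]).as_matrix()
def plane(n,uv,z):
    i,M=K(n);uv=np.atleast_2d(np.float64(uv))
    r=np.c_[(uv[:,0]-i["cx"])/i["fx"],(uv[:,1]-i["cy"])/i["fy"],np.ones(len(uv))]@M.T
    return i["xyz"]+r*((z-i["xyz"][2])/r[:,2])[:,None]
def cloud(n,d):
    i,M=K(n);v,u=np.indices(d.shape)
    c=np.dstack([(u-i["cx"])/i["fx"]*d,(v-i["cy"])/i["fy"]*d,d])
    w=c@M.T+i["xyz"];w[d==0]=np.nan;return w
def rect(pts):
    (c,s,a)=cv2.minAreaRect(np.float32(pts[:,:2]));return np.round(c,1),np.round(s,1),round(a,1)
E
python3 - <<'E'
from h import *
f=np.load("pics/top0.npz");p,d=f["p"],f["d"];w=cloud("top",d)
h=cv2.cvtColor(p,cv2.COLOR_RGB2HSV);H,S,V=[h[:,:,k].astype(int) for k in range(3)]
print("table z",np.nanmedian(w[340:400,100:200,2]))
def big(m,z,name):
    m=cv2.morphologyEx(m.astype(np.uint8),cv2.MORPH_OPEN,np.ones((3,3)))
    c=max(cv2.findContours(m,0,2)[0],key=cv2.contourArea)[:,0];print(name,rect(plane("top",c,z)))
big((H>50)&(H<85)&(S>70),3,"mat")
roi=np.zeros(H.shape,bool);roi[175:278,245:355]=1
big(roi&(S<70)&(V>70),12,"tray")
roi=np.zeros(H.shape,bool);roi[252:290,155:202]=1
big(roi&(V<50),14,"recess")
roi=np.zeros(H.shape,bool);roi[225:270,255:340]=1
for nm,(u,v) in dict(bottle=(272,241),weight=(297,245),stamp=(322,247)).items():
    b=np.zeros(H.shape,bool);b[v-13:v+14,u-12:u+13]=1
    q=w[b];zt=np.nanmax(q[:,2]);t=q[q[:,2]>zt-8];print(nm,zt,len(t),t.mean(0).round(1),rect(t))
q=w[185:235,270:340].reshape(-1,3);t=q[q[:,2]>40];print("lid pts",len(t),rect(t),np.nanmax(q[:,2]))
cv2.imwrite("pics/c1.png",cv2.resize(p[172:282,240:360,::-1],None,fx=6.5,fy=5.4 if 0 else 5.4,interpolation=cv2.INTER_CUBIC)[:600,:800])
E
```

```text
table z 0.27905216636077057
mat (array([ 446.3, -298.3]), array([198.7, 198.6]), 5.3)
tray (array([569.4, -32.5]), array([211.3, 194.9]), 82.0)
recess (array([452.6, 262. ]), array([63. , 93.5]), 3.8)
bottle 118.91156403411867 69 [533.1  32.4 113.9] (array([533.6,  32.5]), array([17.5, 19.8]), 0.3)
weight 102.372783193896 111 [521.  -24.2  98.1] (array([521.4, -24.7]), array([24.5, 24.6]), 0.9)
stamp 102.18152059739555 70 [514.2 -83.2  97.9] (array([514.2, -82.7]), array([17.9, 20. ]), 0.7)
lid pts 417 (array([596.2, -27.1]), array([ 84.3, 142.3]), 66.1) 77.23815485327066
```

View pics/c1.png

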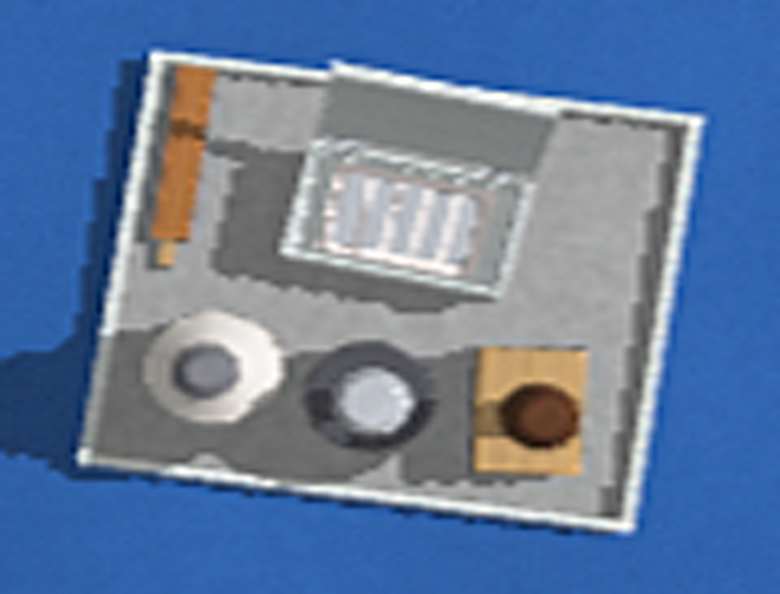

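play_rows:
  targets:
    - {"translation":[-0.95,-1,0],"dr":[0,0,0.43],"gripper":0.3}
    - {"translation":[-0.95,-1,0],"dr":[0,0,0.43],"gripper":0.3}
    - {"translation":[-0.95,-1,0],"dr":[0,0,0.43],"gripper":0.3}
    - {"translation":[-0.95,-1,0],"dr":[0,0,0.43],"gripper":0.3}
    - {"translation":[-0.95,-1,0],"dr":[0,0,0.43],"gripper":0.3}
    - {"translation":[-0.95,-1,0],"dr":[0,0,0.43],"gripper":0.3}
    - {"translation":[-0.95,-1,0],"dr":[0,0,0.43],"gripper":0.3}
    - {"translation":[-0.95,-1,0],"dr":[0,0,0.43],"gripper":0.3}
    - {"translation":[-0.95,-1,0],"dr":[0,0,0.43],"gripper":0.3}
    - {"translation":[-0.95,-1,0],"dr":[0,0,0.43],"gripper":0.3}
  grip_force: 30

```text
t: 1.1
position: [282.9, 480.8, 247.9]
tcp_rot: [2.372, 2.059, -0.001]
force: [-0.2, -0.7, 0.5]
width: 0.651
gripper_force: 0.0
```

play_rows:
  targets:
    - {"translation":[-0.9,0.5,0],"dr":[0,0,0],"gripper":0.3}
    - {"translation":[-0.9,0.5,0],"dr":[0,0,0],"gripper":0.3}
    - {"translation":[-0.9,0.5,0],"dr":[0,0,0],"gripper":0.3}

```text
t: 1.4
position: [323.6, 378.7, 248.3]
tcp_rot: [2.376, 2.052, -0.001]
force: [0.9, 0.2, 0.6]
width: 0.65
gripper_force: 0.0
```

play_rows:
  targets:
    - {"translation":[-0.9,0.5,0],"dr":[0,0,0],"gripper":0.3}
    - {"translation":[-0.9,0.5,0],"dr":[0,0,0],"gripper":0.3}
    - {"translation":[-0.9,0.5,0],"dr":[0,0,0],"gripper":0.3}

```text
t: 1.7
position: [359.7, 282.9, 248.5]
tcp_rot: [2.377, 2.051, -0.0]
force: [-0.3, 0.6, -0.3]
width: 0.65
gripper_force: 0.0
```

play_rows:
  targets:
    - {"translation":[-0.9,0.5,0],"dr":[0,0,0],"gripper":0.3}
    - {"translation":[-0.9,0.5,0],"dr":[0,0,0],"gripper":0.3}
    - {"translation":[-0.9,0.5,0],"dr":[0,0,0],"gripper":0.3}

```text
t: 2.0
position: [396.0, 187.0, 248.6]
tcp_rot: [2.378, 2.051, 0.0]
force: [0.5, 0.1, -0.1]
width: 0.653
gripper_force: 0.0
```

play_rows:
  targets:
    - {"translation":[-0.9,0.5,0],"dr":[0,0,0],"gripper":0.3}
    - {"translation":[-0.9,0.5,0],"dr":[0,0,0],"gripper":0.3}
    - {"translation":[-0.9,0.5,0],"dr":[0,0,0],"gripper":0.3}

```text
t: 2.3
position: [432.5, 91.0, 248.8]
tcp_rot: [2.378, 2.05, 0.001]
force: [0.3, 0.8, 0.1]
width: 0.654
gripper_force: 0.0
```

play_rows:
  targets:
    - {"translation":[-0.9,0.5,0],"dr":[0,0,0],"gripper":0.3}
    - {"translation":[-0.9,0.5,0],"dr":[0,0,0],"gripper":0.3}
    - {"translation":[-0.9,0.5,0],"dr":[0,0,0],"gripper":0.3}
    - {"translation":[-0.9,0.5,0],"dr":[0,0,0],"gripper":0.3}

```text
t: 2.7
position: [467.7, 0.2, 248.3]
tcp_rot: [-2.373, -2.058, -0.0]
force: [0.6, 0.3, 0.9]
width: 0.652
gripper_force: 0.0
```

play_rows:
  targets:
    - {"translation":[-0.76,0.58,0.2],"dr":[0,0,0],"gripper":0.3}
    - {"translation":[-0.76,0.58,0.4],"dr":[0,0,0],"gripper":0.3}
    - {"translation":[-0.76,0.58,0.75],"dr":[0,0,0],"gripper":0.3}
    - {"translation":[-0.76,0.58,0.75],"dr":[0,0,0],"gripper":0.3}
    - {"translation":[-0.76,0.58,0.75],"dr":[0,0,0],"gripper":0.3}

```text
t: 3.2
position: [513.8, -80.6, 172.9]
tcp_rot: [-2.367, -2.062, 0.002]
force: [-0.1, -0.5, 0.7]
width: 0.65
gripper_force: 0.0
```

Run:
```python
from h import *
s=robot.sense();print(s["t"],s["position"].round(1),s["tcp_rot"].round(3))
p,d=robot.camera("side");cv2.imwrite("pics/s1.png",cv2.resize(p[120:330,160:440,::-1],None,fx=2.5,fy=2.5,interpolation=2))
i,M=K("side")
for q in [(533.5,32.5,101),(521.2,-24.5,83),(514.2,-83,76)]:
    c=(np.array(q)-i["xyz"])@M;u=i["fx"]*c[0]/c[2]+i["cx"];v=i["fy"]*c[1]/c[2]+i["cy"];print(u,v,"crop",(u-160)*2.5,(v-120)*2.5)
```

```text
3.2 [513.8 -80.6 172.9] [-2.367e+00 -2.062e+00  2.000e-03]
246.18152076119748 191.96547902043213 crop 215.4538019029937 179.9136975510803
248.59825285106268 216.4690734460029 crop 221.4956321276567 241.17268361500726
253.50815104692543 238.9977871709899 crop 233.77037761731359 297.4944679274748
```

View pics/s1.png

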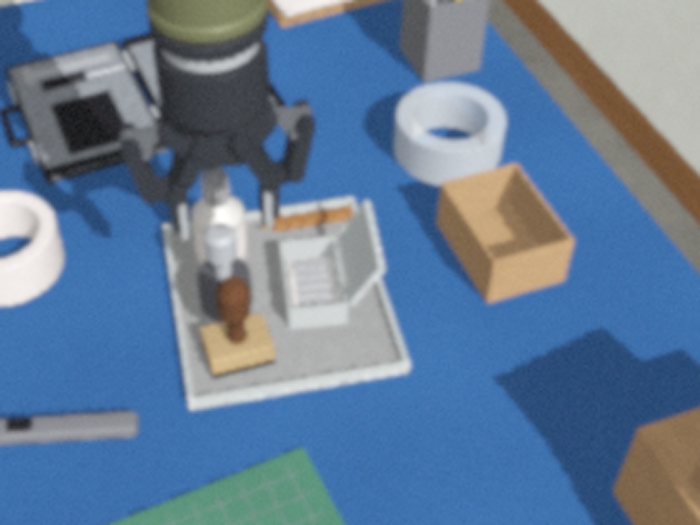

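Projected stamp-grip position (234,297) agrees with the picture; the jaws straddle it from above. Pick it.

play_rows:
  grip_force: 40
  targets:
    - {"translation":[-0.01,0,0.5],"dr":[0,0,0],"gripper":0.3}
    - {"translation":[-0.01,0,0.8],"dr":[0,0,0],"gripper":0.3}
    - {"translation":[-0.01,0,0.99],"dr":[0,0,0],"gripper":0.3}
    - {"translation":[-0.01,0,0.99],"dr":[0,0,0],"gripper":0.3}
    - {"translation":[-0.01,0,0.99],"dr":[0,0,0],"gripper":0.3}
    - {"translation":[-0.01,0,0.99],"dr":[0,0,0],"gripper":-1}
    - {"translation":[-0.01,0,0.99],"dr":[0,0,0],"gripper":-1}
    - {"translation":[-0.01,0,0.99],"dr":[0,0,0],"gripper":-1}
    - {"translation":[-0.01,0,0.99],"dr":[0,0,0],"gripper":-1}
    - {"translation":[-0.01,0,0.99],"dr":[0,0,0],"gripper":-1}

```text
t: 4.25
position: [515.3, -83.7, 76.0]
tcp_rot: [2.371, 2.059, 0.004]
force: [-0.8, 1.1, 7.0]
width: 0.316
gripper_force: 39.1
```

play_rows:
  targets:
    - {"translation":[0,0,-0.3],"dr":[0,0,0],"gripper":-1}
    - {"translation":[0,0,-0.6],"dr":[0,0,0],"gripper":-1}
    - {"translation":[-0.3,-0.1,-0.6],"dr":[0,0,0],"gripper":-1}
    - {"translation":[-0.6,-0.2,-0.6],"dr":[0,0,0],"gripper":-1}
    - {"translation":[-0.94,-0.36,-0.6],"dr":[0,0,0],"gripper":-1}
    - {"translation":[-0.94,-0.36,-0.6],"dr":[0,0,0],"gripper":-1}

```text
t: 4.85
position: [462.2, -177.0, 134.7]
tcp_rot: [2.38, 2.05, -0.001]
force: [-0.8, -0.3, -1.1]
width: 0.309
gripper_force: 40.1
```

play_rows:
  targets:
    - {"translation":[-0.4,0,0],"dr":[0,0,0],"gripper":-1}
    - {"translation":[-0.8,0,0],"dr":[0,0,0],"gripper":-1}
    - {"translation":[-0.94,0,0],"dr":[0,0,0],"gripper":-1}

```text
t: 5.15
position: [451.0, -269.0, 135.0]
tcp_rot: [2.375, 2.053, -0.001]
force: [-0.2, -0.2, -0.5]
width: 0.317
gripper_force: 40.1
```

play_rows:
  targets:
    - {"translation":[-0.4,0,0],"dr":[0,0,0],"gripper":-1}
    - {"translation":[-0.7,0,0],"dr":[0,0,0],"gripper":-1}
    - {"translation":[-0.93,0,0],"dr":[0,0,0],"gripper":-1}
    - {"translation":[-0.93,0,0],"dr":[0,0,0],"gripper":-1}
    - {"translation":[-0.93,0,0.3],"dr":[0,0,0],"gripper":-1}
    - {"translation":[-0.93,0,0.5],"dr":[0,0,0],"gripper":-1}
    - {"translation":[-0.93,0,0.56],"dr":[0,0,0],"gripper":-1}
    - {"translation":[-0.93,0,0.56],"dr":[0,0,0],"gripper":-1}

```text
t: 5.95
position: [439.0, -355.9, 77.7]
tcp_rot: [-2.37, -2.06, 0.0]
force: [0.5, 0.8, -0.2]
width: 0.312
gripper_force: 40.1
```

Run:
```python
from h import *
s=robot.sense();print(s["t"],s["position"].round(1),s["tcp_rot"].round(3),s["force"].round(1))
p,d=robot.camera("side");cv2.imwrite("pics/s2.png",cv2.resize(p[120:,100:480,::-1],None,fx=2,fy=2,interpolation=2))
```

```text
5.95 [ 439.  -355.9   77.7] [-2.37 -2.06  0.  ] [ 0.5  0.8 -0.2]
```

View pics/s2.png

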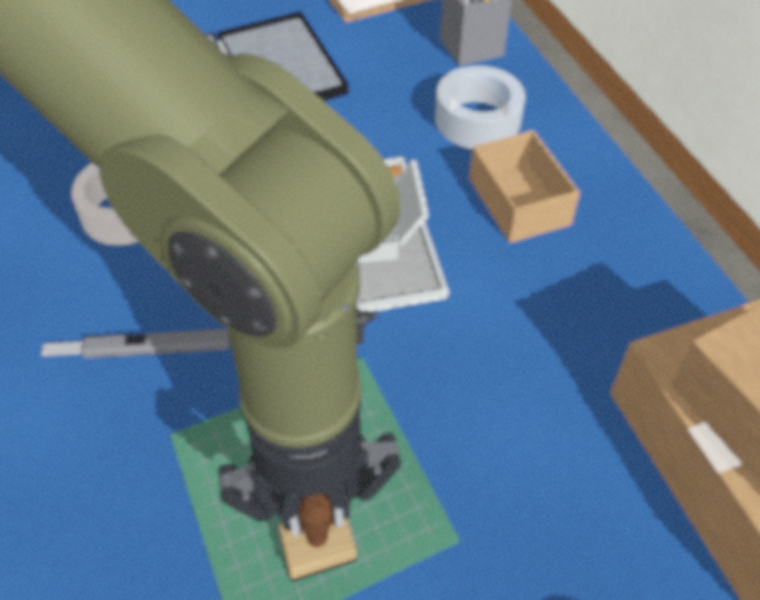

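The stamp hangs upright over the front part of the mat (around 318,535). Setting it down and going for the weight.

play_rows:
  targets:
    - {"translation":[0,0,0.02],"dr":[0,0,0],"gripper":-1}
    - {"translation":[0,0,0.036],"dr":[0,0,0],"gripper":-1}
    - {"translation":[0,0,0.036],"dr":[0,0,0],"gripper":-1}
    - {"translation":[0,0,0.036],"dr":[0,0,0],"gripper":-1}

```text
t: 6.4
position: [439.2, -357.2, 75.1]
tcp_rot: [2.372, 2.059, 0.001]
force: [-0.6, -0.2, -0.9]
width: 0.317
gripper_force: 40.1
```

play_rows:
  targets:
    - {"translation":[0,0,0],"dr":[0,0,0],"gripper":0.3}
    - {"translation":[0,0,0],"dr":[0,0,0],"gripper":0.3}
    - {"translation":[0,0,0],"dr":[0,0,0],"gripper":0.3}
    - {"translation":[0,0,0],"dr":[0,0,0],"gripper":0.3}
    - {"translation":[0,0,-0.3],"dr":[0,0,0],"gripper":0.3}
    - {"translation":[0,0,-0.7],"dr":[0,0,0],"gripper":0.3}
    - {"translation":[0,0,-1],"dr":[0,0,0],"gripper":0.3}
    - {"translation":[0,0,-1],"dr":[0,0,0],"gripper":0.3}
    - {"translation":[0,0,-1],"dr":[0,0,0],"gripper":0.3}

```text
t: 7.3
position: [439.3, -357.1, 175.1]
tcp_rot: [2.371, 2.059, 0.002]
force: [-0.9, 0.3, -0.9]
width: 0.652
gripper_force: 0.0
```

play_rows:
  targets:
    - {"translation":[0.5,0.1,0],"dr":[0,0,0],"gripper":0.3}
    - {"translation":[0.99,0.2,0],"dr":[0,0,0],"gripper":0.3}
    - {"translation":[0.99,0.36,0],"dr":[0,0,0],"gripper":0.3}
    - {"translation":[0.99,0.36,0],"dr":[0,0,0],"gripper":0.3}

```text
t: 7.7
position: [490.1, -261.0, 173.1]
tcp_rot: [-2.365, -2.066, 0.002]
force: [-1.0, -0.4, 0.3]
width: 0.65
gripper_force: 0.0
```

play_rows:
  targets:
    - {"translation":[0.5,0,0],"dr":[0,0,0],"gripper":0.3}
    - {"translation":[0.99,0,0],"dr":[0,0,0],"gripper":0.3}
    - {"translation":[0.99,0,0],"dr":[0,0,0],"gripper":0.3}

```text
t: 8.0
position: [502.6, -159.4, 173.0]
tcp_rot: [-2.36, -2.067, -0.001]
force: [0.7, -0.3, 0.4]
width: 0.646
gripper_force: 0.0
```

play_rows:
  targets:
    - {"translation":[0.5,0,0],"dr":[0,0,0],"gripper":0.3}
    - {"translation":[0.99,0,0],"dr":[0,0,0],"gripper":0.3}
    - {"translation":[0.99,0,0],"dr":[0,0,0],"gripper":0.3}
    - {"translation":[0.99,0,0],"dr":[0,0,0],"gripper":0.3}
    - {"translation":[0.99,0,0],"dr":[0,0,0],"gripper":0.3}

```text
t: 8.5
position: [515.4, -70.4, 174.1]
tcp_rot: [-2.375, -2.056, 0.003]
force: [-1.4, -0.4, -1.1]
width: 0.652
gripper_force: 0.0
```

play_rows:
  grip_force: 70
  targets:
    - {"translation":[0.46,-0.01,0],"dr":[0,0,0],"gripper":0.3}
    - {"translation":[0.46,-0.01,0],"dr":[0,0,0],"gripper":0.3}
    - {"translation":[0.46,-0.01,0.4],"dr":[0,0,0],"gripper":0.3}
    - {"translation":[0.46,-0.01,0.75],"dr":[0,0,0],"gripper":0.3}
    - {"translation":[0.46,-0.01,0.93],"dr":[0,0,0],"gripper":0.3}
    - {"translation":[0.46,-0.01,0.93],"dr":[0,0,0],"gripper":0.3}
    - {"translation":[0.46,-0.01,0.93],"dr":[0,0,0],"gripper":0.3}
    - {"translation":[0.46,-0.01,0.93],"dr":[0,0,0],"gripper":-1}
    - {"translation":[0.46,-0.01,0.93],"dr":[0,0,0],"gripper":-1}
    - {"translation":[0.46,-0.01,0.93],"dr":[0,0,0],"gripper":-1}
    - {"translation":[0.46,-0.01,0.93],"dr":[0,0,0],"gripper":-1}
    - {"translation":[0.46,-0.01,0.93],"dr":[0,0,0],"gripper":-1}

```text
t: 9.7
position: [522.1, -22.5, 83.2]
tcp_rot: [-2.372, -2.059, -0.002]
force: [-2.6, -0.1, 5.9]
width: 0.305
gripper_force: 68.3
```

play_rows:
  targets:
    - {"translation":[0,0,-0.3],"dr":[0,0,0],"gripper":-1}
    - {"translation":[0,0,-0.6],"dr":[0,0,0],"gripper":-1}
    - {"translation":[-0.3,-0.1,-0.6],"dr":[0,0,0],"gripper":-1}
    - {"translation":[-0.6,-0.2,-0.6],"dr":[0,0,0],"gripper":-1}
    - {"translation":[-0.94,-0.36,-0.6],"dr":[0,0,0],"gripper":-1}
    - {"translation":[-0.94,-0.36,-0.6],"dr":[0,0,0],"gripper":-1}

```text
t: 10.3
position: [469.0, -115.8, 141.3]
tcp_rot: [-2.379, -2.049, 0.004]
force: [-0.1, -0.1, -5.8]
width: 0.305
gripper_force: 71.1
```

play_rows:
  targets:
    - {"translation":[-0.4,0,0],"dr":[0,0,0],"gripper":-1}
    - {"translation":[-0.8,0,0],"dr":[0,0,0],"gripper":-1}
    - {"translation":[-0.94,0,0],"dr":[0,0,0],"gripper":-1}

```text
t: 10.6
position: [457.9, -208.1, 142.0]
tcp_rot: [2.376, 2.052, -0.002]
force: [0.9, -0.7, -4.6]
width: 0.307
gripper_force: 71.0
```

play_rows:
  targets:
    - {"translation":[-0.4,0,0],"dr":[0,0,0],"gripper":-1}
    - {"translation":[-0.7,0,0],"dr":[0,0,0],"gripper":-1}
    - {"translation":[-0.93,0,0],"dr":[0,0,0],"gripper":-1}
    - {"translation":[-0.93,0,0],"dr":[0,0,0],"gripper":-1}
    - {"translation":[-0.93,0,0.3],"dr":[0,0,0],"gripper":-1}
    - {"translation":[-0.93,0,0.5],"dr":[0,0,0],"gripper":-1}
    - {"translation":[-0.93,0,0.56],"dr":[0,0,0],"gripper":-1}
    - {"translation":[-0.93,0,0.56],"dr":[0,0,0],"gripper":-1}

```text
t: 11.4
position: [446.1, -294.5, 84.9]
tcp_rot: [-2.37, -2.059, 0.001]
force: [-0.5, -1.1, -5.7]
width: 0.302
gripper_force: 71.0
```

play_rows:
  targets:
    - {"translation":[0,0,0.02],"dr":[0,0,0],"gripper":-1}
    - {"translation":[0,0,0.036],"dr":[0,0,0],"gripper":-1}
    - {"translation":[0,0,0.036],"dr":[0,0,0],"gripper":-1}
    - {"translation":[0,0,0.036],"dr":[0,0,0],"gripper":-1}

```text
t: 11.8
position: [447.0, -295.7, 82.6]
tcp_rot: [2.372, 2.059, 0.001]
force: [-0.4, 0.4, -5.6]
width: 0.305
gripper_force: 71.0
```

play_rows:
  targets:
    - {"translation":[0,0,0],"dr":[0,0,0],"gripper":0.3}
    - {"translation":[0,0,0],"dr":[0,0,0],"gripper":0.3}
    - {"translation":[0,0,0],"dr":[0,0,0],"gripper":0.3}
    - {"translation":[0,0,0],"dr":[0,0,0],"gripper":0.3}
    - {"translation":[0,0,-0.3],"dr":[0,0,0],"gripper":0.3}
    - {"translation":[0,0,-0.7],"dr":[0,0,0],"gripper":0.3}
    - {"translation":[0,0,-1],"dr":[0,0,0],"gripper":0.3}
    - {"translation":[0,0,-1],"dr":[0,0,0],"gripper":0.3}
    - {"translation":[0,0,-1],"dr":[0,0,0],"gripper":0.3}

```text
t: 12.7
position: [447.1, -295.6, 182.6]
tcp_rot: [2.371, 2.059, 0.002]
force: [-0.4, 0.6, -1.0]
width: 0.65
gripper_force: 0.0
```

play_rows:
  targets:
    - {"translation":[0.5,0.1,0],"dr":[0,0,0],"gripper":0.3}
    - {"translation":[0.99,0.2,0],"dr":[0,0,0],"gripper":0.3}
    - {"translation":[0.99,0.36,0],"dr":[0,0,0],"gripper":0.3}
    - {"translation":[0.99,0.36,0],"dr":[0,0,0],"gripper":0.3}

```text
t: 13.1
position: [497.5, -200.0, 180.6]
tcp_rot: [-2.366, -2.065, 0.003]
force: [-0.8, -1.2, 0.2]
width: 0.649
gripper_force: 0.0
```

play_rows:
  targets:
    - {"translation":[0.5,0,0],"dr":[0,0,0],"gripper":0.3}
    - {"translation":[0.99,0,0],"dr":[0,0,0],"gripper":0.3}
    - {"translation":[0.99,0,0],"dr":[0,0,0],"gripper":0.3}

```text
t: 13.4
position: [510.0, -98.0, 180.6]
tcp_rot: [-2.361, -2.067, 0.0]
force: [-0.5, -0.2, 0.2]
width: 0.649
gripper_force: 0.0
```

play_rows:
  targets:
    - {"translation":[0.5,0,0],"dr":[0,0,0],"gripper":0.3}
    - {"translation":[0.99,0,0],"dr":[0,0,0],"gripper":0.3}
    - {"translation":[0.99,0,0],"dr":[0,0,0],"gripper":0.3}
    - {"translation":[0.99,0,0],"dr":[0,0,0],"gripper":0.3}
    - {"translation":[0.99,0,0],"dr":[0,0,0],"gripper":0.3}

```text
t: 13.9
position: [523.3, -8.9, 181.5]
tcp_rot: [2.375, 2.056, -0.003]
force: [-1.1, 0.1, -0.3]
width: 0.651
gripper_force: 0.0
```

play_rows:
  grip_force: 40
  targets:
    - {"translation":[0.42,0.04,0],"dr":[0,0,0],"gripper":0.3}
    - {"translation":[0.42,0.04,0],"dr":[0,0,0],"gripper":0.3}
    - {"translation":[0.42,0.04,0.4],"dr":[0,0,0],"gripper":0.3}
    - {"translation":[0.42,0.04,0.7],"dr":[0,0,0],"gripper":0.3}
    - {"translation":[0.42,0.04,0.84],"dr":[0,0,0],"gripper":0.3}
    - {"translation":[0.42,0.04,0.84],"dr":[0,0,0],"gripper":0.3}
    - {"translation":[0.42,0.04,0.84],"dr":[0,0,0],"gripper":0.3}
    - {"translation":[0.42,0.04,0.84],"dr":[0,0,0],"gripper":-1}
    - {"translation":[0.42,0.04,0.84],"dr":[0,0,0],"gripper":-1}
    - {"translation":[0.42,0.04,0.84],"dr":[0,0,0],"gripper":-1}
    - {"translation":[0.42,0.04,0.84],"dr":[0,0,0],"gripper":-1}
    - {"translation":[0.42,0.04,0.84],"dr":[0,0,0],"gripper":-1}

```text
t: 15.1
position: [534.8, 34.6, 99.3]
tcp_rot: [2.372, 2.059, 0.003]
force: [-1.1, 0.7, 6.0]
width: 0.257
gripper_force: 40.9
```

play_rows:
  targets:
    - {"translation":[0,0,-0.3],"dr":[0,0,0],"gripper":-1}
    - {"translation":[0,0,-0.6],"dr":[0,0,0],"gripper":-1}
    - {"translation":[-0.3,-0.1,-0.6],"dr":[0,0,0],"gripper":-1}
    - {"translation":[-0.6,-0.2,-0.6],"dr":[0,0,0],"gripper":-1}
    - {"translation":[-0.94,-0.36,-0.6],"dr":[0,0,0],"gripper":-1}
    - {"translation":[-0.94,-0.36,-0.6],"dr":[0,0,0],"gripper":-1}

```text
t: 15.7
position: [482.1, -58.4, 157.7]
tcp_rot: [-2.378, -2.05, 0.002]
force: [0.8, -0.3, -1.4]
width: 0.255
gripper_force: 40.3
```

play_rows:
  targets:
    - {"translation":[-0.4,0,0],"dr":[0,0,0],"gripper":-1}
    - {"translation":[-0.8,0,0],"dr":[0,0,0],"gripper":-1}
    - {"translation":[-0.94,0,0],"dr":[0,0,0],"gripper":-1}

```text
t: 16.0
position: [470.6, -150.7, 158.2]
tcp_rot: [2.376, 2.053, -0.001]
force: [0.1, -0.2, -1.4]
width: 0.255
gripper_force: 40.3
```

play_rows:
  targets:
    - {"translation":[-0.4,0,0],"dr":[0,0,0],"gripper":-1}
    - {"translation":[-0.7,0,0],"dr":[0,0,0],"gripper":-1}
    - {"translation":[-0.93,0,0],"dr":[0,0,0],"gripper":-1}
    - {"translation":[-0.93,0,0],"dr":[0,0,0],"gripper":-1}
    - {"translation":[-0.93,0,0.3],"dr":[0,0,0],"gripper":-1}
    - {"translation":[-0.93,0,0.5],"dr":[0,0,0],"gripper":-1}
    - {"translation":[-0.93,0,0.6],"dr":[0,0,0],"gripper":-1}
    - {"translation":[-0.93,0,0.6],"dr":[0,0,0],"gripper":-1}
    - {"translation":[-0.93,0,0.6],"dr":[0,0,0],"gripper":-1}

```text
t: 16.9
position: [459.2, -238.1, 98.2]
tcp_rot: [2.371, 2.061, 0.0]
force: [-0.3, -0.5, -2.6]
width: 0.253
gripper_force: 40.7
```

play_rows:
  targets:
    - {"translation":[0,0,0.015],"dr":[0,0,0],"gripper":-1}
    - {"translation":[0,0,0.015],"dr":[0,0,0],"gripper":-1}
    - {"translation":[0,0,0.015],"dr":[0,0,0],"gripper":0.3}
    - {"translation":[0,0,0.015],"dr":[0,0,0],"gripper":0.3}
    - {"translation":[0,0,0.015],"dr":[0,0,0],"gripper":0.3}
    - {"translation":[0,0,0.015],"dr":[0,0,0],"gripper":0.3}
    - {"translation":[0,0,-0.3],"dr":[0,0,0],"gripper":0.3}
    - {"translation":[0,0,-0.7],"dr":[0,0,0],"gripper":0.3}
    - {"translation":[0,0,-0.9],"dr":[0,0,0],"gripper":0.3}
    - {"translation":[0,0,-0.9],"dr":[0,0,0],"gripper":0.3}
    - {"translation":[0,0,-0.9],"dr":[0,0,0],"gripper":0.3}

```text
t: 18.0
position: [458.8, -238.4, 188.0]
tcp_rot: [-2.372, -2.06, -0.002]
force: [0.0, 0.3, -0.4]
width: 0.653
gripper_force: 0.0
```

Run:
```python
from h import *
s=robot.sense();print(s["t"],s["position"].round(1))
p,d=robot.camera("top");np.savez("pics/top1.npz",p=p,d=d);w=cloud("top",d)
c=cv2.resize(p[170:330,240:460,::-1],None,fx=3.6,fy=3.6,interpolation=2);cv2.imwrite("pics/t1.png",c[:600,:800])
# tin: points above tray floor in tray far half
m=np.zeros(d.shape,bool);m[180:240,262:345]=1
Z=w[:,:,2]
q=w[m&(Z>18)&(Z<36)];print(len(q),rect(q))
q=w[m&(Z>36)];print("lid",len(q),rect(q),np.nanmax(q[:,2]))
```

```text
18.0 [ 458.8 -238.4  188. ]
310 (array([604.6, -38.4]), array([83.8, 62. ]), 77.1)
lid 408 (array([641.9, -47.2]), array([82.7, 28. ]), 77.1) 79.04575090347078
```

View pics/t1.png

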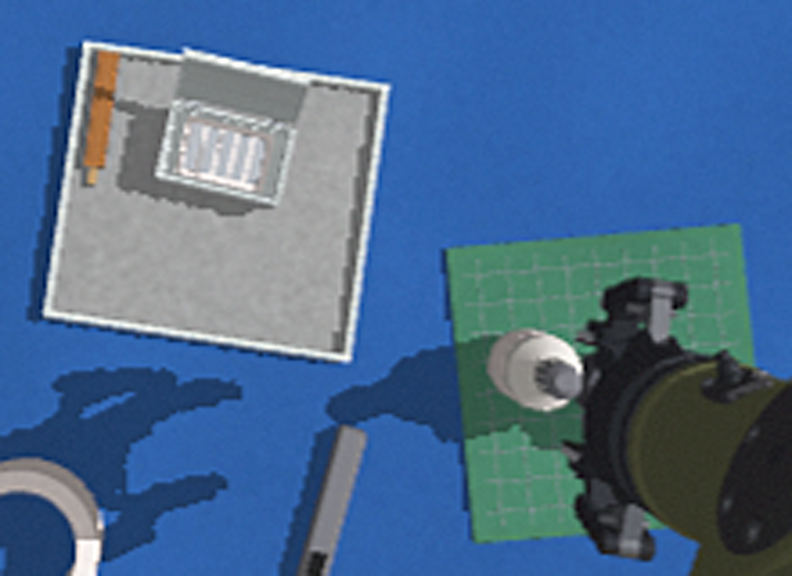

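The three stand clear: the bottle is upright on the mat, and the tin is alone with its lid leaning back (crop 160–305, 50–205).

Run:
```python
from h import *
f=np.load("pics/top1.npz");p,d=f["p"],f["d"];w=cloud("top",d)
e=plane("top",[(283.6,219.2),(316.4,227.2)],31);print(e.round(1))
m=e.mean(0)[:2];v=(e[0]-e[1])[:2];L=np.linalg.norm(v);v/=L;x=np.array([v[1],-v[0]])
print("len",L,"yaw",np.degrees(np.arctan2(x[1],x[0])),"centre",m+26*x)
q=w[110:160,278:336].reshape(-1,3);q=q[q[:,2]>40];print("carton",rect(q),np.nanmax(q[:,2]),np.nanmin(q[:,0]))
```

```text
[[581.9   6.3  31. ]
 [563.2 -72.6  31. ]]
len 81.12303198775263 yaw -13.300811701158109 centre [597.83420056 -39.11077182]
carton (array([785.2, -47.5]), array([ 80.3, 108. ]), 0.2) 59.002457346379515 744.9957278882899
```

play_rows:
  targets:
    - {"translation":[0.35,0.33,0],"dr":[0,0,0],"gripper":-1}
    - {"translation":[0.7,0.65,0],"dr":[0,0,0],"gripper":-1}
    - {"translation":[0.7,0.65,0],"dr":[0,0,0],"gripper":-1}

```text
t: 18.35
position: [537.0, -171.6, 185.6]
tcp_rot: [-2.361, -2.07, 0.002]
force: [0.1, -0.1, 0.4]
width: 0.143
gripper_force: 0.0
```

play_rows:
  targets:
    - {"translation":[0.35,0.33,0],"dr":[0,0,0],"gripper":-1}
    - {"translation":[0.7,0.65,0],"dr":[0,0,0],"gripper":-1}
    - {"translation":[0.7,0.65,0],"dr":[0,0,0],"gripper":-1}

```text
t: 18.65
position: [610.7, -110.7, 184.8]
tcp_rot: [-2.36, -2.07, 0.002]
force: [0.2, 0.0, -0.1]
width: 0.003
gripper_force: 0.0
```

play_rows:
  targets:
    - {"translation":[0.35,0.33,0],"dr":[0,0,0.014],"gripper":-1}
    - {"translation":[0.7,0.65,0],"dr":[0,0,0.027],"gripper":-1}
    - {"translation":[0.7,0.65,0.2],"dr":[0,0,0.027],"gripper":-1}
    - {"translation":[0.7,0.65,0.2],"dr":[0,0,0.027],"gripper":-1}
    - {"translation":[0.7,0.65,0.2],"dr":[0,0,0.027],"gripper":-1}

```text
t: 19.15
position: [679.7, -59.8, 166.6]
tcp_rot: [-2.458, -1.954, 0.006]
force: [-0.2, -0.1, 1.2]
width: 0.002
gripper_force: 0.0
```

play_rows:
  targets:
    - {"translation":[0,0,0.4],"dr":[0,0,0],"gripper":-1}
    - {"translation":[0,0,0.75],"dr":[0,0,0],"gripper":-1}
    - {"translation":[0,0,0.88],"dr":[0,0,0],"gripper":-1}
    - {"translation":[0,0,0.88],"dr":[0,0,0],"gripper":-1}
    - {"translation":[0,-0.15,0.88],"dr":[0,0,0],"gripper":-1}
    - {"translation":[0,-0.25,0.88],"dr":[0,0,0],"gripper":-1}
    - {"translation":[0,-0.35,0.88],"dr":[0,0,0],"gripper":-1}
    - {"translation":[0,-0.45,0.88],"dr":[0,0,0],"gripper":-1}
    - {"translation":[0,-0.55,0.88],"dr":[0,0,0],"gripper":-1}
    - {"translation":[0,-0.65,0.88],"dr":[0,0,0],"gripper":-1}
    - {"translation":[0,-0.75,0.88],"dr":[0,0,0],"gripper":-1}
    - {"translation":[0,-0.82,0.88],"dr":[0,0,0],"gripper":-1}

```text
t: 20.35
position: [600.1, -39.5, 79.9]
tcp_rot: [-2.457, -1.957, 0.001]
force: [-0.1, -0.4, -0.3]
width: -0.004
gripper_force: 0.0
```

play_rows:
  targets:
    - {"translation":[0,-0.06,0],"dr":[0,0,0],"gripper":-1}
    - {"translation":[0,-0.06,0],"dr":[0,0,0],"gripper":-1}
    - {"translation":[0,-0.06,-0.5],"dr":[0,0,0],"gripper":-1}
    - {"translation":[0.4,-0.06,-0.7],"dr":[0,0,0],"gripper":-1}
    - {"translation":[0.9,0.0,-0.7],"dr":[0,0,0],"gripper":-1}
    - {"translation":[0.95,0.0,-0.7],"dr":[0,0,0],"gripper":-1}
    - {"translation":[0.95,0.0,-0.7],"dr":[0,0,0],"gripper":0.65}
    - {"translation":[0.95,0.0,-0.7],"dr":[0,0,0],"gripper":0.65}

```text
t: 21.15
position: [622.3, 51.3, 149.8]
tcp_rot: [2.458, 1.955, -0.002]
force: [0.8, -0.5, -0.2]
width: 0.329
gripper_force: 0.0
```

Run:
```python
from h import *
s=robot.sense();print(s["t"],s["position"].round(1))
p,d=robot.camera("top");w=cloud("top",d)
q,_=robot.camera("side")
a=cv2.resize(p[175:285,240:360,::-1],(400,367),interpolation=2);b=cv2.resize(q[180:290,210:330,::-1],(400,367),interpolation=2)
cv2.imwrite("pics/t2.png",np.hstack([a,b]));np.savez("pics/top2.npz",p=p,d=d)
m=np.zeros(d.shape,bool);m[180:240,275:345]=1
Z=w[:,:,2];g=w[m&(Z>28)&(Z<45)];print(len(g),rect(g),np.median(g[:,2]))
```

```text
21.15 [622.3  51.3 149.8]
767 (array([601.2, -37.7]), array([83.8, 55. ]), 77.0) 36.898440486387585
```

View pics/t2.png

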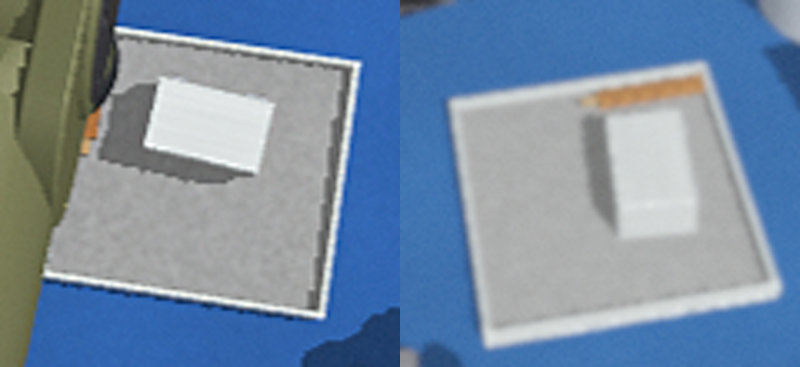

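Lid shut (both views: flat closed tin at about (208,125) left, (650,170) right). Grasp the tin.

play_rows:
  targets:
    - {"translation":[-0.4,-0.01,0.1],"dr":[0,0,0],"gripper":0.65}
    - {"translation":[-0.8,-0.01,0.3],"dr":[0,0,0],"gripper":0.65}
    - {"translation":[-0.92,-0.01,0.3],"dr":[0,0,0],"gripper":0.65}
    - {"translation":[-0.92,-0.01,0.3],"dr":[0,0,0],"gripper":0.65}
    - {"translation":[-0.92,-0.01,0.3],"dr":[0,0,0],"gripper":0.65}

```text
t: 21.75
position: [601.6, -36.3, 120.6]
tcp_rot: [-2.458, -1.956, -0.003]
force: [0.3, 0.4, -1.1]
width: 0.826
gripper_force: 0.0
```

play_rows:
  grip_force: 40
  targets:
    - {"translation":[0,0,0.35],"dr":[0,0,0],"gripper":0.65}
    - {"translation":[0,0,0.6],"dr":[0,0,0],"gripper":0.65}
    - {"translation":[0,0,0.8],"dr":[0,0,0],"gripper":0.65}
    - {"translation":[0,0,0.9],"dr":[0,0,0],"gripper":0.65}
    - {"translation":[0,0,0.9],"dr":[0,0,0],"gripper":0.65}
    - {"translation":[0,0,0.9],"dr":[0,0,0],"gripper":-1}
    - {"translation":[0,0,0.9],"dr":[0,0,0],"gripper":-1}
    - {"translation":[0,0,0.9],"dr":[0,0,0],"gripper":-1}
    - {"translation":[0,0,0.9],"dr":[0,0,0],"gripper":-1}

```text
t: 22.65
position: [602.3, -36.4, 31.6]
tcp_rot: [2.456, 1.957, 0.004]
force: [-1.1, 1.3, 5.9]
width: 0.593
gripper_force: 44.7
```

play_rows:
  targets:
    - {"translation":[0,0,-0.3],"dr":[0,0,0],"gripper":-1}
    - {"translation":[0,0,-0.6],"dr":[0,0,0],"gripper":-1}
    - {"translation":[0.3,-0.25,-0.6],"dr":[0,0,0],"gripper":-1}
    - {"translation":[0.6,-0.5,-0.6],"dr":[0,0,0],"gripper":-1}
    - {"translation":[0.86,-0.71,-0.6],"dr":[0,0,0],"gripper":-1}
    - {"translation":[0.86,-0.71,-0.6],"dr":[0,0,0],"gripper":-1}

```text
t: 23.25
position: [548.6, 69.3, 89.2]
tcp_rot: [-2.446, -1.964, 0.0]
force: [0.0, 0.1, -1.6]
width: 0.597
gripper_force: 43.7
```

play_rows:
  targets:
    - {"translation":[0.3,-0.25,0],"dr":[0,0,0],"gripper":-1}
    - {"translation":[0.6,-0.5,0],"dr":[0,0,0],"gripper":-1}
    - {"translation":[0.86,-0.71,0],"dr":[0,0,0],"gripper":-1}

```text
t: 23.55
position: [500.2, 163.6, 89.9]
tcp_rot: [-2.458, -1.956, 0.0]
force: [0.7, -0.1, -2.3]
width: 0.6
gripper_force: 43.8
```

play_rows:
  targets:
    - {"translation":[0.3,-0.25,0],"dr":[0,0,-0.03],"gripper":-1}
    - {"translation":[0.6,-0.5,0],"dr":[0,0,-0.06],"gripper":-1}
    - {"translation":[0.86,-0.71,0],"dr":[0,0,-0.093],"gripper":-1}
    - {"translation":[0.86,-0.71,0],"dr":[0,0,-0.093],"gripper":-1}
    - {"translation":[0.86,-0.71,0],"dr":[0,0,-0.093],"gripper":-1}
    - {"translation":[0.86,-0.71,0],"dr":[0,0,-0.093],"gripper":-1}

```text
t: 24.15
position: [451.9, 260.7, 90.1]
tcp_rot: [2.149, 2.29, -0.001]
force: [1.0, -1.1, -2.2]
width: 0.599
gripper_force: 43.8
```

Run:
```python
from h import *
s=robot.sense();print(s["t"],s["position"].round(1),s["tcp_rot"].round(3),s["force"].round(1))
q,d=robot.camera("side");cv2.imwrite("pics/s3.png",cv2.resize(q[90:240,120:330,::-1],None,fx=3.5,fy=3.5,interpolation=2))
```

```text
24.15 [451.9 260.7  90.1] [ 2.149e+00  2.290e+00 -1.000e-03] [ 1.  -1.1 -2.2]
```

View pics/s3.png

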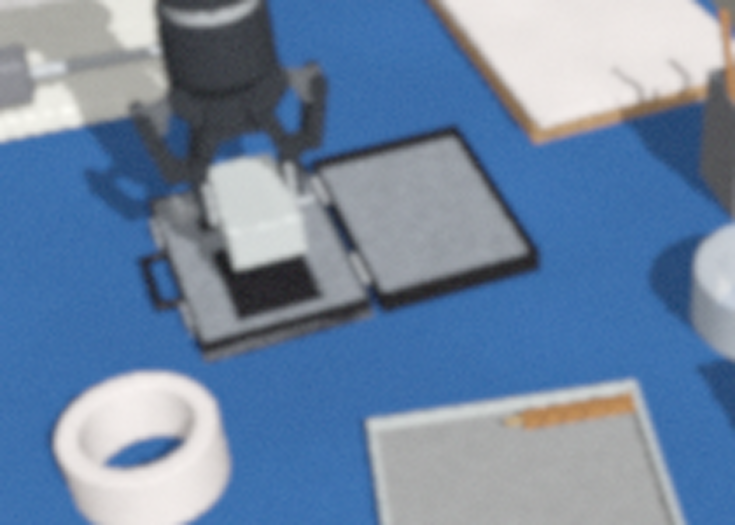

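The tin hangs level above the recess (black at about (270,285) in the crop), aligned with it. Lowering gently.

play_rows:
  targets:
    - {"translation":[0.025,0,0.2],"dr":[0,0,0],"gripper":-1}
    - {"translation":[0.025,0,0.35],"dr":[0,0,0],"gripper":-1}
    - {"translation":[0.025,0,0.45],"dr":[0,0,0],"gripper":-1}
    - {"translation":[0.025,0,0.5],"dr":[0,0,0],"gripper":-1}
    - {"translation":[0.025,0,0.51],"dr":[0,0,0],"gripper":-1}
    - {"translation":[0.025,0,0.52],"dr":[0,0,0],"gripper":-1}
    - {"translation":[0.025,0,0.52],"dr":[0,0,0],"gripper":-1}

```text
t: 24.9
position: [451.4, 265.1, 38.5]
tcp_rot: [2.146, 2.294, 0.001]
force: [0.4, 0.9, -1.7]
width: 0.596
gripper_force: 43.8
```

play_rows:
  targets:
    - {"translation":[0,0,0.015],"dr":[0,0,0],"gripper":-1}
    - {"translation":[0,0,0.015],"dr":[0,0,0],"gripper":-1}
    - {"translation":[0,0,0.015],"dr":[0,0,0],"gripper":0.5}
    - {"translation":[0,0,0.015],"dr":[0,0,0],"gripper":0.5}
    - {"translation":[0,0,0.015],"dr":[0,0,0],"gripper":0.5}
    - {"translation":[0,0,0.015],"dr":[0,0,0],"gripper":0.5}
    - {"translation":[0,0,-0.2],"dr":[0,0,0],"gripper":0.5}
    - {"translation":[0,0,-0.6],"dr":[0,0,0],"gripper":0.5}
    - {"translation":[0,0,-1],"dr":[0,0,0],"gripper":0.5}
    - {"translation":[0,0,-1],"dr":[0,0,0],"gripper":0.5}

```text
t: 25.9
position: [454.4, 266.7, 143.3]
tcp_rot: [2.147, 2.294, 0.016]
force: [1.3, 1.0, -0.3]
width: 0.749
gripper_force: 0.0
```

play_rows:
  targets:
    - {"translation":[-0.5,0,-0.3],"dr":[0,0,0.03],"gripper":0.3}
    - {"translation":[-1,0,-0.5],"dr":[0,0,0.065],"gripper":0.3}
    - {"translation":[-1,0,-0.5],"dr":[0,0,0.065],"gripper":0.3}
    - {"translation":[-1,0,-0.5],"dr":[0,0,0.065],"gripper":0.3}

```text
t: 26.3
position: [458.4, 163.5, 188.7]
tcp_rot: [-2.371, -2.058, -0.004]
force: [-0.3, 0.2, -0.1]
width: 0.648
gripper_force: 0.0
```

play_rows:
  targets:
    - {"translation":[-0.5,0,0],"dr":[0,0,0],"gripper":0.3}
    - {"translation":[-1,0,0],"dr":[0,0,0],"gripper":0.3}
    - {"translation":[-1,0,0],"dr":[0,0,0],"gripper":0.3}
    - {"translation":[-1,0,0],"dr":[0,0,0],"gripper":0.3}

```text
t: 26.7
position: [443.6, 67.1, 187.7]
tcp_rot: [-2.368, -2.063, -0.001]
force: [-0.8, 0.9, -0.0]
width: 0.652
gripper_force: 0.0
```

Run:
```python
from h import *
s=robot.sense();print(s["t"],s["position"].round(1),s["tcp_rot"].round(3))
p,d=robot.camera("top");w=cloud("top",d);q,_=robot.camera("side")
a=cv2.resize(p[180:310,115:225,::-1],(360,425),interpolation=2);b=cv2.resize(q[115:415,150:350,::-1],(360,540),interpolation=2)
a=cv2.copyMakeBorder(a,0,115,0,0,0);cv2.imwrite("pics/t3.png",np.hstack([a,b]))
m=np.zeros(d.shape,bool);m[245:300,145:208]=1;Z=w[:,:,2];g=w[m&(Z>30)];print("tin",len(g),rect(g),np.median(g[:,2]))
for nm,z,c in [("bottle",112,(458.8,-238.4)),("weight",94,(447,-295.7)),("stamp",94,(439.2,-357.1))]:
    g=w[(np.hypot(w[:,:,0]-c[0],w[:,:,1]-c[1])<30)&(Z>z-5)&(Z<z+9)];print(nm,len(g),rect(g) if len(g)>5 else None)
```

```text
26.7 [443.6  67.1 187.7] [-2.368e+00 -2.063e+00 -1.000e-03]
tin 876 (array([458. , 188.6]), array([ 54.5, 233.5]), 3.3) 42.21640198539211
bottle 85 (array([ 458.8, -239.8]), array([21.1, 20.3]), 85.9)
weight 130 (array([ 445.8, -296.7]), array([26.4, 26.7]), 67.8)
stamp 103 (array([ 439.1, -355.3]), array([22.1, 24. ]), 0.0)
```

View pics/t3.png

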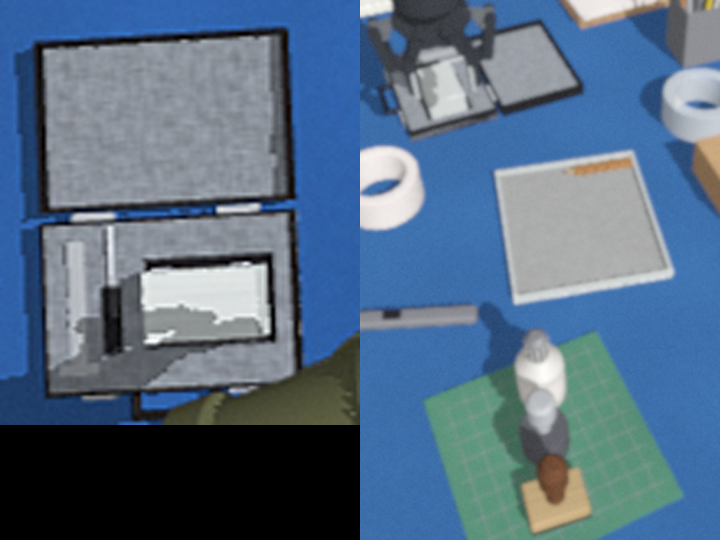

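The tin lies flat, shut, in the recess (top at 42 mm). Bottle, weight and stamp stand upright on the mat. Going to the bottle.

play_rows:
  targets:
    - {"translation":[-0.5,0.1,0],"dr":[0,0,0],"gripper":0.3}
    - {"translation":[-1,0.19,0],"dr":[0,0,0],"gripper":0.3}
    - {"translation":[-1,0.19,0],"dr":[0,0,0],"gripper":0.3}

```text
t: 27.1
position: [449.7, -40.2, 188.3]
tcp_rot: [2.374, 2.055, -0.001]
force: [-0.6, 0.7, 0.1]
width: 0.649
gripper_force: 0.0
```

play_rows:
  targets:
    - {"translation":[-0.5,0.1,0],"dr":[0,0,0],"gripper":0.3}
    - {"translation":[-1,0.19,0],"dr":[0,0,0],"gripper":0.3}
    - {"translation":[-1,0.19,0],"dr":[0,0,0],"gripper":0.3}

```text
t: 27.4
position: [455.2, -140.6, 189.0]
tcp_rot: [2.369, 2.056, -0.002]
force: [0.2, 0.2, -0.9]
width: 0.652
gripper_force: 0.0
```

play_rows:
  targets:
    - {"translation":[-0.5,0.1,0],"dr":[0,0,0],"gripper":0.3}
    - {"translation":[-1,0.19,0],"dr":[0,0,0],"gripper":0.3}
    - {"translation":[-1,0.19,0],"dr":[0,0,0],"gripper":0.3}
    - {"translation":[-1,0.19,0],"dr":[0,0,0],"gripper":0.3}
    - {"translation":[-1,0.19,0],"dr":[0,0,0],"gripper":0.3}

```text
t: 27.9
position: [460.0, -236.7, 187.5]
tcp_rot: [-2.366, -2.065, 0.001]
force: [0.7, 0.8, 0.4]
width: 0.651
gripper_force: 0.0
```

play_rows:
  grip_force: 40
  targets:
    - {"translation":[-0.02,-0.01,0.4],"dr":[0,0,0],"gripper":0.3}
    - {"translation":[-0.02,-0.01,0.7],"dr":[0,0,0],"gripper":0.3}
    - {"translation":[-0.02,-0.01,0.9],"dr":[0,0,0],"gripper":0.3}
    - {"translation":[-0.02,-0.01,0.9],"dr":[0,0,0],"gripper":0.3}
    - {"translation":[-0.02,-0.01,0.9],"dr":[0,0,0],"gripper":0.3}
    - {"translation":[-0.02,-0.01,0.9],"dr":[0,0,0],"gripper":-1}
    - {"translation":[-0.02,-0.01,0.9],"dr":[0,0,0],"gripper":-1}
    - {"translation":[-0.02,-0.01,0.9],"dr":[0,0,0],"gripper":-1}
    - {"translation":[-0.02,-0.01,0.9],"dr":[0,0,0],"gripper":-1}
    - {"translation":[-0.02,-0.01,0.9],"dr":[0,0,0],"gripper":-1}

```text
t: 28.9
position: [458.8, -240.7, 99.4]
tcp_rot: [2.369, 2.063, 0.003]
force: [-0.5, 1.3, 8.0]
width: 0.251
gripper_force: 39.1
```

play_rows:
  targets:
    - {"translation":[0,0,-0.3],"dr":[0,0,0],"gripper":-1}
    - {"translation":[0,0,-0.6],"dr":[0,0,0],"gripper":-1}
    - {"translation":[0.3,0.1,-0.6],"dr":[0,0,0],"gripper":-1}
    - {"translation":[0.6,0.2,-0.6],"dr":[0,0,0],"gripper":-1}
    - {"translation":[0.94,0.36,-0.6],"dr":[0,0,0],"gripper":-1}
    - {"translation":[0.94,0.36,-0.6],"dr":[0,0,0],"gripper":-1}

```text
t: 29.5
position: [509.7, -146.5, 158.2]
tcp_rot: [-2.36, -2.073, -0.004]
force: [-0.1, -0.2, -2.3]
width: 0.256
gripper_force: 40.0
```

play_rows:
  targets:
    - {"translation":[0.4,0,0],"dr":[0,0,0],"gripper":-1}
    - {"translation":[0.8,0,0],"dr":[0,0,0],"gripper":-1}
    - {"translation":[0.94,0,0],"dr":[0,0,0],"gripper":-1}

```text
t: 29.8
position: [519.9, -54.9, 158.0]
tcp_rot: [-2.362, -2.068, -0.002]
force: [0.1, 0.6, -1.6]
width: 0.253
gripper_force: 40.0
```

play_rows:
  targets:
    - {"translation":[0.4,0,0],"dr":[0,0,0],"gripper":-1}
    - {"translation":[0.7,0,0],"dr":[0,0,0],"gripper":-1}
    - {"translation":[0.93,0,0],"dr":[0,0,0],"gripper":-1}
    - {"translation":[0.93,0,0],"dr":[0,0,0],"gripper":-1}
    - {"translation":[0.93,0,0.3],"dr":[0,0,0],"gripper":-1}
    - {"translation":[0.93,0,0.5],"dr":[0,0,0],"gripper":-1}
    - {"translation":[0.93,0,0.53],"dr":[0,0,0],"gripper":-1}
    - {"translation":[0.93,0,0.53],"dr":[0,0,0],"gripper":-1}
    - {"translation":[0.93,0,0.53],"dr":[0,0,0],"gripper":-1}

```text
t: 30.7
position: [533.0, 31.9, 106.2]
tcp_rot: [2.369, 2.061, 0.002]
force: [0.9, 0.4, -1.5]
width: 0.254
gripper_force: 40.0
```

play_rows:
  targets:
    - {"translation":[0,0.008,0.02],"dr":[0,0,0],"gripper":-1}
    - {"translation":[0,0.008,0.04],"dr":[0,0,0],"gripper":-1}
    - {"translation":[0,0.008,0.05],"dr":[0,0,0],"gripper":-1}
    - {"translation":[0,0.008,0.05],"dr":[0,0,0],"gripper":-1}
    - {"translation":[0,0.008,0.05],"dr":[0,0,0],"gripper":-1}

```text
t: 31.2
position: [533.8, 32.6, 101.4]
tcp_rot: [2.369, 2.063, 0.002]
force: [-1.2, 0.8, 6.3]
width: 0.253
gripper_force: 40.9
```

play_rows:
  targets:
    - {"translation":[0,0,0],"dr":[0,0,0],"gripper":0.3}
    - {"translation":[0,0,0],"dr":[0,0,0],"gripper":0.3}
    - {"translation":[0,0,0],"dr":[0,0,0],"gripper":0.3}
    - {"translation":[0,0,0],"dr":[0,0,0],"gripper":0.3}
    - {"translation":[0,0,-0.3],"dr":[0,0,0],"gripper":0.3}
    - {"translation":[0,0,-0.7],"dr":[0,0,0],"gripper":0.3}
    - {"translation":[0,0,-0.85],"dr":[0,0,0],"gripper":0.3}
    - {"translation":[-0.5,-0.2,-0.85],"dr":[0,0,0],"gripper":0.3}
    - {"translation":[-0.99,-0.4,-0.85],"dr":[0,0,0],"gripper":0.3}
    - {"translation":[-0.99,-0.4,-0.85],"dr":[0,0,0],"gripper":0.3}

```text
t: 32.2
position: [477.0, -65.5, 184.6]
tcp_rot: [-2.374, -2.052, -0.001]
force: [-0.9, 0.1, -0.2]
width: 0.65
gripper_force: 0.0
```

play_rows:
  targets:
    - {"translation":[-0.5,0,0],"dr":[0,0,0],"gripper":0.3}
    - {"translation":[-0.99,0,0],"dr":[0,0,0],"gripper":0.3}
    - {"translation":[-0.99,0,0],"dr":[0,0,0],"gripper":0.3}

```text
t: 32.5
position: [464.2, -165.6, 185.3]
tcp_rot: [2.38, 2.048, -0.002]
force: [-0.5, -0.7, -0.7]
width: 0.649
gripper_force: 0.0
```

play_rows:
  targets:
    - {"translation":[-0.5,0,0],"dr":[0,0,0],"gripper":0.3}
    - {"translation":[-0.99,0,0],"dr":[0,0,0],"gripper":0.3}
    - {"translation":[-0.99,0,0],"dr":[0,0,0],"gripper":0.3}
    - {"translation":[-0.99,0,0],"dr":[0,0,0],"gripper":0.3}
    - {"translation":[-0.99,0,0],"dr":[0,0,0],"gripper":0.3}

```text
t: 33.0
position: [453.0, -254.7, 184.7]
tcp_rot: [-2.367, -2.064, -0.0]
force: [0.4, 0.7, 0.1]
width: 0.653
gripper_force: 0.0
```

play_rows:
  grip_force: 70
  targets:
    - {"translation":[-0.4,0,0],"dr":[0,0,0],"gripper":0.3}
    - {"translation":[-0.4,0,0],"dr":[0,0,0],"gripper":0.3}
    - {"translation":[-0.4,0,0.4],"dr":[0,0,0],"gripper":0.3}
    - {"translation":[-0.4,0,0.8],"dr":[0,0,0],"gripper":0.3}
    - {"translation":[-0.4,0,1],"dr":[0,0,0],"gripper":0.3}
    - {"translation":[-0.4,0,1],"dr":[0,0,0],"gripper":0.3}
    - {"translation":[-0.4,0,1],"dr":[0,0,0],"gripper":0.3}
    - {"translation":[-0.4,0,1],"dr":[0,0,0],"gripper":-1}
    - {"translation":[-0.4,0,1],"dr":[0,0,0],"gripper":-1}
    - {"translation":[-0.4,0,1],"dr":[0,0,0],"gripper":-1}
    - {"translation":[-0.4,0,1],"dr":[0,0,0],"gripper":-1}
    - {"translation":[-0.4,0,1],"dr":[0,0,0],"gripper":-1}

```text
t: 34.2
position: [447.4, -296.0, 86.7]
tcp_rot: [2.369, 2.063, 0.002]
force: [-2.1, 2.1, 7.2]
width: 0.298
gripper_force: 68.4
```

play_rows:
  targets:
    - {"translation":[0,0,-0.3],"dr":[0,0,0],"gripper":-1}
    - {"translation":[0,0,-0.6],"dr":[0,0,0],"gripper":-1}
    - {"translation":[0.3,0.1,-0.6],"dr":[0,0,0],"gripper":-1}
    - {"translation":[0.6,0.2,-0.6],"dr":[0,0,0],"gripper":-1}
    - {"translation":[0.94,0.36,-0.6],"dr":[0,0,0],"gripper":-1}
    - {"translation":[0.94,0.36,-0.6],"dr":[0,0,0],"gripper":-1}

```text
t: 34.8
position: [499.2, -200.3, 144.8]
tcp_rot: [-2.358, -2.073, -0.007]
force: [-0.9, 0.7, -5.4]
width: 0.302
gripper_force: 71.3
```

play_rows:
  targets:
    - {"translation":[0.4,0,0],"dr":[0,0,0],"gripper":-1}
    - {"translation":[0.8,0,0],"dr":[0,0,0],"gripper":-1}
    - {"translation":[0.94,0,0],"dr":[0,0,0],"gripper":-1}

```text
t: 35.1
position: [508.8, -108.9, 144.6]
tcp_rot: [-2.361, -2.067, -0.003]
force: [0.2, 0.7, -6.0]
width: 0.301
gripper_force: 71.3
```

play_rows:
  targets:
    - {"translation":[0.4,0,0],"dr":[0,0,0],"gripper":-1}
    - {"translation":[0.7,0,0],"dr":[0,0,0],"gripper":-1}
    - {"translation":[0.93,0,0],"dr":[0,0,0],"gripper":-1}
    - {"translation":[0.93,0,0],"dr":[0,0,0],"gripper":-1}
    - {"translation":[0.93,0,0.3],"dr":[0,0,0],"gripper":-1}
    - {"translation":[0.93,0,0.5],"dr":[0,0,0],"gripper":-1}
    - {"translation":[0.93,0,0.53],"dr":[0,0,0],"gripper":-1}
    - {"translation":[0.93,0,0.53],"dr":[0,0,0],"gripper":-1}
    - {"translation":[0.93,0,0.53],"dr":[0,0,0],"gripper":-1}

```text
t: 36.0
position: [522.2, -22.8, 93.2]
tcp_rot: [2.369, 2.062, 0.002]
force: [0.5, -0.4, -5.5]
width: 0.301
gripper_force: 71.4
```

play_rows:
  targets:
    - {"translation":[0,0,0.02],"dr":[0,0,0],"gripper":-1}
    - {"translation":[0,0,0.035],"dr":[0,0,0],"gripper":-1}
    - {"translation":[0,0,0.048],"dr":[0,0,0],"gripper":-1}
    - {"translation":[0,0,0.048],"dr":[0,0,0],"gripper":-1}
    - {"translation":[0,0,0.048],"dr":[0,0,0],"gripper":-1}

```text
t: 36.5
position: [522.0, -22.3, 88.8]
tcp_rot: [-2.369, -2.063, -0.002]
force: [-3.7, 1.3, 6.2]
width: 0.299
gripper_force: 72.5
```

play_rows:
  targets:
    - {"translation":[0,0,0],"dr":[0,0,0],"gripper":0.3}
    - {"translation":[0,0,0],"dr":[0,0,0],"gripper":0.3}
    - {"translation":[0,0,0],"dr":[0,0,0],"gripper":0.3}
    - {"translation":[0,0,0],"dr":[0,0,0],"gripper":0.3}
    - {"translation":[0,0,-0.3],"dr":[0,0,0],"gripper":0.3}
    - {"translation":[0,0,-0.7],"dr":[0,0,0],"gripper":0.3}
    - {"translation":[0,0,-0.85],"dr":[0,0,0],"gripper":0.3}
    - {"translation":[-0.5,-0.2,-0.85],"dr":[0,0,0],"gripper":0.3}
    - {"translation":[-0.99,-0.36,-0.85],"dr":[0,0,0],"gripper":0.3}
    - {"translation":[-0.99,-0.36,-0.85],"dr":[0,0,0],"gripper":0.3}

```text
t: 37.5
position: [469.3, -121.2, 172.0]
tcp_rot: [-2.376, -2.053, -0.001]
force: [-0.6, 0.4, 0.3]
width: 0.647
gripper_force: 0.0
```

play_rows:
  targets:
    - {"translation":[-0.5,0,0],"dr":[0,0,0],"gripper":0.3}
    - {"translation":[-0.99,0,0],"dr":[0,0,0],"gripper":0.3}
    - {"translation":[-0.99,0,0],"dr":[0,0,0],"gripper":0.3}

```text
t: 37.8
position: [455.7, -221.9, 172.6]
tcp_rot: [2.38, 2.046, -0.005]
force: [-0.2, 0.5, -0.2]
width: 0.653
gripper_force: 0.0
```

play_rows:
  targets:
    - {"translation":[-0.5,0,0],"dr":[0,0,0],"gripper":0.3}
    - {"translation":[-0.99,0,0],"dr":[0,0,0],"gripper":0.3}
    - {"translation":[-0.99,0,0],"dr":[0,0,0],"gripper":0.3}
    - {"translation":[-0.99,0,0],"dr":[0,0,0],"gripper":0.3}
    - {"translation":[-0.99,0,0],"dr":[0,0,0],"gripper":0.3}

```text
t: 38.3
position: [445.4, -310.3, 171.8]
tcp_rot: [-2.367, -2.064, -0.001]
force: [0.6, 0.4, 0.4]
width: 0.648
gripper_force: 0.0
```

play_rows:
  grip_force: 40
  targets:
    - {"translation":[-0.46,0,0],"dr":[0,0,0],"gripper":0.3}
    - {"translation":[-0.46,0,0],"dr":[0,0,0],"gripper":0.3}
    - {"translation":[-0.46,0,0.4],"dr":[0,0,0],"gripper":0.3}
    - {"translation":[-0.46,0,0.8],"dr":[0,0,0],"gripper":0.3}
    - {"translation":[-0.46,0,0.97],"dr":[0,0,0],"gripper":0.3}
    - {"translation":[-0.46,0,0.97],"dr":[0,0,0],"gripper":0.3}
    - {"translation":[-0.46,0,0.97],"dr":[0,0,0],"gripper":0.3}
    - {"translation":[-0.46,0,0.97],"dr":[0,0,0],"gripper":-1}
    - {"translation":[-0.46,0,0.97],"dr":[0,0,0],"gripper":-1}
    - {"translation":[-0.46,0,0.97],"dr":[0,0,0],"gripper":-1}
    - {"translation":[-0.46,0,0.97],"dr":[0,0,0],"gripper":-1}
    - {"translation":[-0.46,0,0.97],"dr":[0,0,0],"gripper":-1}

```text
t: 39.5
position: [439.5, -357.9, 76.8]
tcp_rot: [2.367, 2.062, 0.002]
force: [-1.0, 0.7, 6.4]
width: 0.314
gripper_force: 39.2
```

play_rows:
  targets:
    - {"translation":[0,0,-0.3],"dr":[0,0,0],"gripper":-1}
    - {"translation":[0,0,-0.6],"dr":[0,0,0],"gripper":-1}
    - {"translation":[0.3,0.1,-0.6],"dr":[0,0,0],"gripper":-1}
    - {"translation":[0.6,0.2,-0.6],"dr":[0,0,0],"gripper":-1}
    - {"translation":[0.94,0.36,-0.6],"dr":[0,0,0],"gripper":-1}
    - {"translation":[0.94,0.36,-0.6],"dr":[0,0,0],"gripper":-1}

```text
t: 40.1
position: [491.0, -262.9, 135.0]
tcp_rot: [-2.359, -2.073, -0.005]
force: [-0.5, -0.1, -1.4]
width: 0.313
gripper_force: 40.2
```

play_rows:
  targets:
    - {"translation":[0.4,0,0],"dr":[0,0,0],"gripper":-1}
    - {"translation":[0.8,0,0],"dr":[0,0,0],"gripper":-1}
    - {"translation":[0.94,0,0],"dr":[0,0,0],"gripper":-1}

```text
t: 40.4
position: [500.7, -171.5, 134.9]
tcp_rot: [-2.362, -2.067, -0.003]
force: [-0.4, 1.0, -1.0]
width: 0.311
gripper_force: 40.2
```

play_rows:
  targets:
    - {"translation":[0.4,0,0],"dr":[0,0,0],"gripper":-1}
    - {"translation":[0.7,0,0],"dr":[0,0,0],"gripper":-1}
    - {"translation":[0.93,0,0],"dr":[0,0,0],"gripper":-1}
    - {"translation":[0.93,0,0],"dr":[0,0,0],"gripper":-1}
    - {"translation":[0.93,0,0.3],"dr":[0,0,0],"gripper":-1}
    - {"translation":[0.93,0,0.5],"dr":[0,0,0],"gripper":-1}
    - {"translation":[0.93,0,0.53],"dr":[0,0,0],"gripper":-1}
    - {"translation":[0.93,0,0.53],"dr":[0,0,0],"gripper":-1}
    - {"translation":[0.93,0,0.53],"dr":[0,0,0],"gripper":-1}

```text
t: 41.3
position: [513.5, -84.7, 83.4]
tcp_rot: [2.369, 2.061, 0.002]
force: [-0.3, 0.5, -0.9]
width: 0.31
gripper_force: 40.2
```

play_rows:
  targets:
    - {"translation":[0,0.01,0.02],"dr":[0,0,0],"gripper":-1}
    - {"translation":[0,0.01,0.035],"dr":[0,0,0],"gripper":-1}
    - {"translation":[0,0.01,0.048],"dr":[0,0,0],"gripper":-1}
    - {"translation":[0,0.01,0.048],"dr":[0,0,0],"gripper":-1}
    - {"translation":[0,0.01,0.048],"dr":[0,0,0],"gripper":-1}

```text
t: 41.8
position: [514.5, -84.0, 78.9]
tcp_rot: [-2.369, -2.063, -0.002]
force: [-3.5, 0.8, 9.4]
width: 0.31
gripper_force: 41.0
```

play_rows:
  targets:
    - {"translation":[0,0,0],"dr":[0,0,0],"gripper":0.3}
    - {"translation":[0,0,0],"dr":[0,0,0],"gripper":0.3}
    - {"translation":[0,0,0],"dr":[0,0,0],"gripper":0.3}
    - {"translation":[0,0,0],"dr":[0,0,0],"gripper":0.3}
    - {"translation":[0,0,-0.3],"dr":[0,0,0],"gripper":0.3}
    - {"translation":[0,0,-0.7],"dr":[0,0,0],"gripper":0.3}
    - {"translation":[0,0,-0.95],"dr":[0,0,0],"gripper":0.3}
    - {"translation":[-0.5,-0.2,-0.95],"dr":[0,0,0],"gripper":0.3}
    - {"translation":[-0.99,-0.36,-0.95],"dr":[0,0,0],"gripper":0.3}
    - {"translation":[-0.99,-0.36,-0.95],"dr":[0,0,0],"gripper":0.3}

```text
t: 42.8
position: [461.4, -183.1, 172.8]
tcp_rot: [2.378, 2.053, 0.001]
force: [-0.2, 0.1, -0.0]
width: 0.656
gripper_force: 0.0
```

play_rows:
  targets:
    - {"translation":[-0.5,0,0],"dr":[0,0,0],"gripper":0.3}
    - {"translation":[-0.99,0,0],"dr":[0,0,0],"gripper":0.3}
    - {"translation":[-0.99,0,0],"dr":[0,0,0],"gripper":0.3}
    - {"translation":[-0.99,0,0],"dr":[0,0,0],"gripper":0.3}
    - {"translation":[-0.99,0,0],"dr":[0,0,0],"gripper":0.3}

```text
t: 43.3
position: [451.3, -274.0, 172.1]
tcp_rot: [-2.367, -2.064, -0.0]
force: [-0.1, -0.6, 0.3]
width: 0.65
gripper_force: 0.0
```

Run:
```python
from h import *
p,d=robot.camera("top");w=cloud("top",d);q,_=robot.camera("side")
a=cv2.resize(p[110:310,120:360,::-1],(430,358),interpolation=2);b=cv2.resize(q[90:300,150:400,::-1],(370,311),interpolation=2)
b=cv2.copyMakeBorder(b,0,47,0,0,0);cv2.imwrite("pics/t4.png",np.hstack([a,b]))
f=np.load("pics/top0.npz");w0=cloud("top",f["d"])
for nm,z,c in [("bottle",112,(533.5,32.5)),("weight",94,(521.2,-24.5)),("stamp",94,(514.2,-83)),("block",27,(514.2,-83))]:
  for W in (w0,w):
    g=W[(np.hypot(W[:,:,0]-c[0],W[:,:,1]-c[1])<(40 if nm=="block" else 25))&(abs(W[:,:,2]-z)<(6 if nm=="block" else 8))];print(nm,len(g),g.mean(0).round(1),rect(g))
m=np.zeros(d.shape,bool);m[245:300,145:208]=1;g=w[m&(w[:,:,2]>30)];print("tin",len(g),rect(g),np.median(g[:,2]))
```

```text
bottle 85 [533.2  32.4 113.1] (array([533.5,  32.6]), array([22. , 19.9]), 0.8)
bottle 85 [534.   31.9 112.7] (array([534.1,  32.1]), array([20.4, 21.8]), 46.2)
weight 118 [521.2 -24.2  97.6] (array([521.4, -24.7]), array([24.6, 24.6]), 0.4)
weight 117 [520.6 -23.8  97.7] (array([520.3, -23.6]), array([25.2, 25.4]), 45.3)
stamp 118 [515.  -82.4  95.2] (array([515., -83.]), array([24.7, 24.6]), 89.8)
stamp 120 [513.7 -82.6  94.9] (array([513.9, -83.1]), array([25. , 26.7]), 89.5)
block 267 [515.8 -81.   28.6] (array([514.4, -83. ]), array([39.7, 56.4]), 87.0)
block 257 [515.1 -80.6  28.6] (array([513.5, -82.7]), array([39.7, 55.5]), 86.2)
tin 808 (array([453.9, 262.8]), array([54.9, 85.5]), 4.6) 42.00148332139952
```

View pics/t4.png

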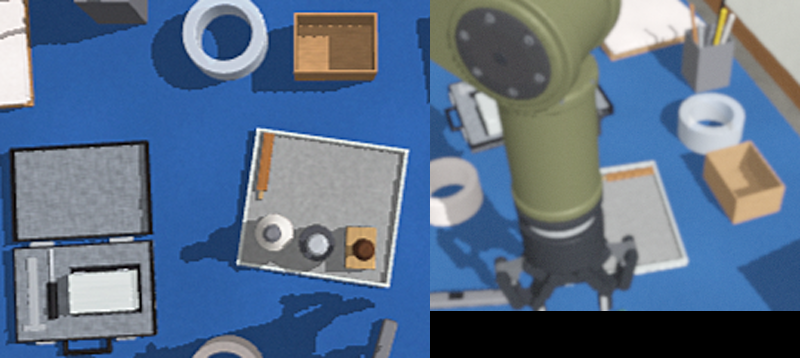

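All three are upright and within about 1 mm of where they started (top view, 272/317/362 by 240). The tin is shut in the recess (103,292), the carton hasn't moved, and the arm is clear.

```bash
python3 -c "
from workcell import robot
print(robot.close_job())"
```

```text
the job is handed in; nothing more can be done
None
```

The job is handed in: the tin is shut and lies in the case recess, and the bottle, weight and stamp are back upright on the tray within about 1 mm of their original spots, with the carton left where it was.

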